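# Build the sieve nest on the shaker

### The arm

A 6-joint arm with a two-finger parallel gripper is mounted at the origin on a cart in front of the work surface, level with it; the furniture and walls round the work are solid. World frame = base frame: x ahead of the robot, y to its left, z up, the work surface at z = 0. Lengths are in m, angles in rad, forces in N, time in s.
With the tool pointing down it reaches from about 0.25 to 0.775 m from the base axis. Payload 8.9 kg.
Tool frame: the origin (TCP) lies midway between the tips of the shut fingers; the grasp point (between the pads) lies 19 mm behind it; z points along the fingers, y is the line along which they close (so a half turn about z gives the same grasp; the last joint's range is limited). The gripper opens to 85 mm and grips with 20 to 120 N. Pads are 22 mm wide; open, the fingers measure 114 mm over their backs; the gripper's body (76 mm by 85 mm) begins 54 mm behind the grasp point. The pads swing forward as they close: fully open they stand 13 mm farther back than shut.
Start: joints at [1.179, 0.291, -0.153, 1.127, 0, 1.431], TCP at [0.131, 0.508, 0.231] pointing down, gripper open.
Joint ranges: [-2.52, 2.52], [-0.91, 1.74], [-1.3, 1.37], [-1.96, 2.02], [-1.52, 1.47], [-3.14, 3.14]. Speed limits (rad/s): [2.22, 2.22, 2.79, 3.14, 3.14, 3.14].

### API

Orientations are given as a unit quaternion [x, y, z, w].
In Python, from cell import arm gives the robot as it stands.
- The arm moves only by the shell command python3 -m creep 'ROWS'. ROWS is JSON, a list of rows, each a list of 3 entries, a list of its own where there are three numbers: the finger opening in m, from 0 to 0.0854, then the shift along the world's x, y, z in m, then the turn about the world's z in degrees. In form: [[claw, [dx, dy, dz], turn], ...]. A call has 1 to 5 rows; each row is the pose to reach, as a shift and turn from the pose commanded when the call began; what a row does not reach only later rows make up. A row lasts 1/10 s, in which the tool goes at most 50 mm and 8.59 degrees, less where a joint would pass 70% of its speed; a pose out of reach is approached as far as the arm can. A call with a gripper value outside its range is refused whole. The fingers move at their own pace and stop on an object; the grip force is fixed at half the most. Time passes only in rows, so rows that repeat a pose let the fingers close. It gives the time, the measured TCP pose, the force, the opening and the grip force at its end, in the units of the state.
- arm.sense(): the state, without advancing time (a new reading comes with each control period).
- arm.grab_frame(name): name is "scene" or "top" or "wrist"; returns (picture, depth): 384x512x3 uint8, red, green, blue; 384x512 float32, m along the optical axis (not along the pixel's ray), 0 where there is no reading.
- arm.camera_params(name): a dict with "fovy" (degrees; the focal length in pixels is half the picture's height over the tangent of half this angle, whatever the lens; pixels are square), "cx", "cy" (the principal point, pixels), "rvec" (rotation vector, rad) and "tvec" (3), from world to camera coordinates, as OpenCV has them. Camera axes: x right, y down, z forward; pixel columns grow to the right and rows downward; lengths in m; the calibration is good to about 2 mm. A picture is of the moment at which its call begins: read the wrist's pose just before it. camera_params takes no time and is no camera call; for the wrist camera it gives the pose at the moment of the call.
- arm.close_job(): hands the job in; it is judged then, once.
The state is a dict: "time_s": time; "q": joint angles; "qd": joint speeds; "joint_efforts": joint torques, N m; "eef_pos": TCP position; "tool_rot": TCP orientation; "ft_force": force on the tool from outside, world axes, zero at the start; "torque": the same for the moment, N m; "opening": opening from 0.0 (shut) to 1.0 (fully open); "finger_force": force on a finger pad.
Only numpy, scipy, OpenCV 4.12 (cv2) and the standard library are available. Lean on these libraries where they do the work, as an engineer would, in place of code of your own. Each camera call takes 0.05 s, during which the arm holds its last target. There are 200 camera calls.

### The job

Build the sieve nest on the white shaker from the bottom up: the catch pan into the shaker's socket ring, the fine-mesh sieve on the pan, the coarse-mesh sieve on that, and the knobbed lid on top, each fully seated in the one below and level. Let go of everything, and do not push about or knock over the petri dish, beaker, bottle and timer that stand around.

Things in the scene. Friction and masses are not known exactly. Their poses are not given: they have to be found in the camera images.
- shaker: white low square shaker housing, 110 x 110 mm, top face 20 mm above the worktop, fixed to it; in the middle of it stands an aluminium socket ring, outer diameter 61, inner 56, its rim 28 mm above the worktop. Origin on the worktop below the ring's centre, z up; black control knob on its -x face. A seated pan's underside is 22 mm above this origin.
- pan: catch pan: bright steel round cup, 61 mm across, 26 mm high overall, smooth closed bright floor. Origin: centre of underside, z up. Lowest 6 mm: tapered spigot (radius 21 to 25.5 mm); above, a wall of outer diameter 61, inner 56 mm, gripped from outside. The spigot drops into the ring or rim below till the shoulder rests. With the fine sieve seated, the sieve's underside is 20 mm above the pan's.
- fine_sieve: fine sieve: steel ring 61 mm across, the lowest of the three cups, 22 mm high overall, floor of close thin wires (3.6 mm apart) over dark. Origin: centre of underside, z up. Spigot and wall as on the pan. With the coarse sieve seated, that sieve's underside is 16 mm above this one's.
- coarse_sieve: coarse sieve: steel ring 61 mm across, the tallest, 30 mm high overall, floor of five thick wires each way (12.5 mm apart) over dark. Origin: centre of underside, z up. Spigot and wall as on the pan. With the lid seated, the lid's underside is 24 mm above this sieve's.
- lid: lid: flat steel disc 61 mm across and 4 mm thick over the same 6 mm tapered spigot, with a round black knob in the middle, 19 mm across at 17 to 28 mm above the underside (a 14 mm neck below, from 10 mm); grip it by the knob. 28 mm high overall. Origin: centre of underside, z up.
- petri: bystander: clear round petri dish with pale yellow filling, 61 mm across, 15 mm high, loose. Origin at the centre of its underside.
- beaker: bystander: clear glass beaker, 51 mm across, 69 mm high, loose. Origin at the centre of its underside.
- field_analyser: obstacle, fixed, never moves: open black instrument case. Origin at the centre of its underside on the worktop, x away from the robot. Its tray reaches 0.16 m to either side and from 0.18 m before to 0.14 m behind the origin, 0.10 m high; from 0.08 m behind the origin its raised lid stands 0.37 m high over the full width: carry things past in front of it. A fixed tool case, 0.12 m high in front, fills y < -0.49 m.
- bottle: bystander: small white bottle with white cap, 35 mm across, 66 mm high, loose. Origin at the centre of its underside.
- timer: bystander: white bench timer, 60 x 66 x 20 mm, loose. Origin at the centre of its underside.
Not all that is in view belongs to the job. Leave any green or turquoise look-alike of the fine_sieve alone.

How it is judged:
On the way, in this order (a step that is already met when the one before it is completed fails the run):
1. the pan sits in the shaker's socket ring (horizontal distance between pan and shaker below 0.006 m and z of pan in the frame of shaker between 0.0195 and 0.0245 m and angle between pan's own z axis and vertical below 0.06 rad), for 0.2 s.
2. the fine sieve sits on the pan (horizontal distance between fine_sieve and pan below 0.006 m and z of fine_sieve in the frame of pan between 0.0175 and 0.0225 m and angle between fine_sieve's own z axis and vertical below 0.06 rad), for 0.2 s.
3. the coarse sieve sits on the fine sieve (horizontal distance between coarse_sieve and fine_sieve below 0.006 m and z of coarse_sieve in the frame of fine_sieve between 0.0135 and 0.0185 m and angle between coarse_sieve's own z axis and vertical below 0.06 rad), for 0.2 s.
4. the lid sits on the coarse sieve (horizontal distance between lid and coarse_sieve below 0.006 m and z of lid in the frame of coarse_sieve between 0.0215 and 0.0265 m and angle between lid's own z axis and vertical below 0.06 rad), for 0.2 s.
At the end, for the whole second after the job is handed in: Pan in the shaker's ring, fine sieve on the pan, coarse sieve on the fine sieve, lid on the coarse sieve: each centred on the one below within 6 mm, within 2.5 mm of its seated height, upright within 0.06 rad, at rest (all of step 1 and all of step 2 and all of step 3 and all of step 4 and linear speed of each of pan, fine_sieve, coarse_sieve, lid below 0.02 m/s); the robot touches nothing.
It fails at once if the petri is pushed more than 30 mm or tipped over (distance of petri from where it was at the start of the episode above 0.03 m or angle between petri's own z axis and vertical above 0.6 rad).
It fails at once if the beaker is pushed more than 30 mm or tipped over (distance of beaker from where it was at the start of the episode above 0.03 m or angle between beaker's own z axis and vertical above 0.6 rad).
It fails at once if the bottle is pushed more than 30 mm or tipped over (distance of bottle from where it was at the start of the episode above 0.03 m or angle between bottle's own z axis and vertical above 0.6 rad).
It fails at once if the timer is pushed more than 30 mm or tipped over (distance of timer from where it was at the start of the episode above 0.03 m or angle between timer's own z axis and vertical above 0.6 rad).
It also fails if it takes over 147 s, if anything falls off the work surface, if the arm or the gripper's body presses on something with over 40 N, if the wrist force passes 120 N, or if a joint passes its speed limit or range.

## Working session

There is one attempt and no reset: what is moved stays moved. The work goes in short steps, Python scripts to look and compute and a shell command to move; the robot and the scene stay as the last step left them, time stands still between calls to the robot, and variables do not carry over. Pictures are saved under pics/ and viewed, at most 14 in all, crops included, and the job is handed in when it is done.

```bash
ls; mkdir -p pics; python3 - <<'E'
from cell import arm
import cv2,numpy as np
s=arm.sense();print(s['time_s'],s['eef_pos'],s['tool_rot'],s['opening'])
for n in ("scene","top","wrist"):
    p=arm.camera_params(n);print(n,p)
    im,d=arm.grab_frame(n);np.savez(f'pics/{n}0.npz',im=im,d=d,**{k:np.array(v) for k,v in p.items()})
    cv2.imwrite(f'pics/{n}0.png',im[:,:,::-1]); print((d>0).mean())
E
```

```text
pics
0.0 [0.13112522 0.507911   0.23073046] [ 1.26047125e-01  9.92024045e-01 -6.23338559e-04 -1.69396876e-04] 1.0000046674334218
scene {'fovy': 55.68389064843789, 'cx': 262.7462517549974, 'cy': 193.25186818799634, 'rvec': array([ 2.07477841, -0.6844787 ,  0.38620368]), 'tvec': array([-0.4162037 ,  0.19428466,  0.82926175])}
0.9960784912109375
top {'fovy': 47.37525977069542, 'cx': 262.6801918833334, 'cy': 193.42576363855542, 'rvec': array([ 2.20146311, -2.1462356 ,  0.08503897]), 'tvec': array([-0.01552693,  0.51195761,  1.46461493])}
0.9959716796875
wrist {'fovy': 68.00573861161489, 'cx': 255.35172884560325, 'cy': 185.74277528153988, 'rvec': array([-2.27993033, -1.7669243 , -0.27183894]), 'tvec': array([-0.52445694, -0.03984992,  0.37960938])}
0.996063232421875
```

View pics/top0.png

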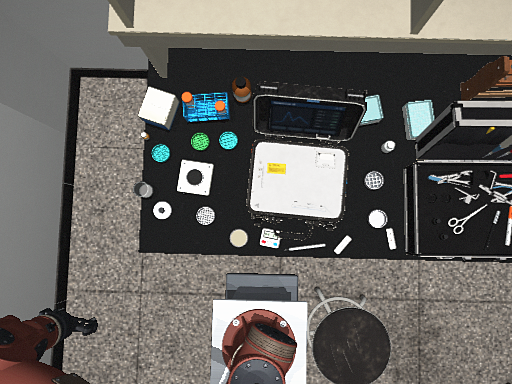

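View pics/scene0.png

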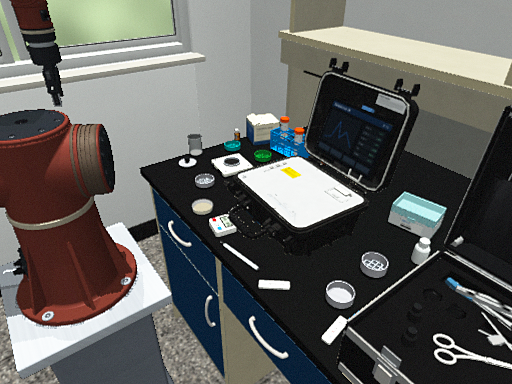

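Top view: lid (162,210), fine sieve (205,215), shaker (195,177), petri (238,238), timer (270,238), coarse sieve (373,180), pan (377,218), bottle (389,146), beaker (143,188). The green and turquoise ones at (160,153), (200,141) and (228,140) are decoys. The scene view agrees with this.

```bash
cat > h.py <<'E'
import numpy as np,cv2
from cell import arm
def cam(p):
    R=cv2.Rodrigues(np.array(p['rvec'],float))[0];f=192/np.tan(np.radians(float(p['fovy']))/2)
    return R,np.array(p['tvec'],float),f,float(p['cx']),float(p['cy'])
def ray(p,uv,z):
    "pixel -> world on plane z"
    R,t,f,cx,cy=cam(p);d=R.T@np.array([(uv[0]-cx)/f,(uv[1]-cy)/f,1]);c=-R.T@t
    return c+d*(z-c[2])/d[2]
def cloud(p,d):
    R,t,f,cx,cy=cam(p);v,u=np.indices(d.shape)
    P=np.stack([(u-cx)/f*d,(v-cy)/f*d,d],-1)-t
    return P@R
E
python3 - <<'E'
from h import *
a=np.load('pics/top0.npz');P=cloud(a,a['d'])
names=dict(lid=(162,210),fine=(205,215),shaker=(195,177),petri=(238,238),timer=(270,238),coarse=(373,180),pan=(377,218),bottle=(389,146),beaker=(143,188),gren=(200,141))
hs=dict(lid=.010,fine=.022,shaker=.02,petri=.015,timer=.02,coarse=.03,pan=.026,bottle=.066,beaker=.069,gren=.022)
hsv=cv2.cvtColor(a['im'],cv2.COLOR_RGB2HSV)
m=(hsv[:,:,2]>80).astype(np.uint8)
m=cv2.morphologyEx(m,cv2.MORPH_CLOSE,np.ones((3,3)))
cs=cv2.findContours(m,cv2.RETR_EXTERNAL,cv2.CHAIN_APPROX_NONE)[0]
for n,uv in names.items():
    c=min(cs,key=lambda c:-cv2.pointPolygonTest(c,uv,True));(x,y),(w,h),an=cv2.minAreaRect(c)
    c2,r=cv2.minEnclosingCircle(c)
    w_=P[uv[1]-8:uv[1]+9,uv[0]-8:uv[0]+9]
    print(n,np.round([x,y,w,h,an],1),ray(a,(x,y),hs[n]).round(4),'z max/med',np.max(w_[...,2]).round(3),np.median(w_[...,2]).round(3))
im=cv2.resize(a['im'][120:250,130:410],None,fx=2.8,fy=2.8,interpolation=cv2.INTER_CUBIC)
cv2.imwrite('pics/crop0.png',im[:,:,::-1])
E
```

```text
lid [162.  209.5  17.   18.   90. ] [0.4494 0.3402 0.01  ] z max/med 1.503 0.01
fine [205.  215.5  17.   18.   90. ] [0.4323 0.1907 0.022 ] z max/med 1.503 0.009
shaker [194.7 177.7  32.8  33.9   8.7] [0.5606 0.2308 0.02  ] z max/med 1.503 0.022
petri [238.5 237.5  17.   17.   90. ] [0.3611 0.0755 0.015 ] z max/med 0.024 0.015
timer [270.5 237.8  20.6  17.8  11.3] [ 0.3629 -0.0328  0.02  ] z max/med 1.503 0.018
coarse [374. 180.  18.  18.  90.] [ 0.5665 -0.3777  0.03  ] z max/med 1.503 0.011
pan [378. 218.  18.  18.   0.] [ 0.4386 -0.3927  0.026 ] z max/med 1.503 0.009
bottle [388.  146.    9.8  14.3  63.4] [ 0.6769 -0.4148  0.066 ] z max/med 1.503 0.005
beaker [286.5 230.  306.  449.   90. ] [ 0.3903 -0.0837  0.069 ] z max/med 0.073 0.013
gren [199.5 141.   16.   17.   90. ] [0.6874 0.2191 0.022 ] z max/med 1.503 0.009
```

View pics/crop0.png

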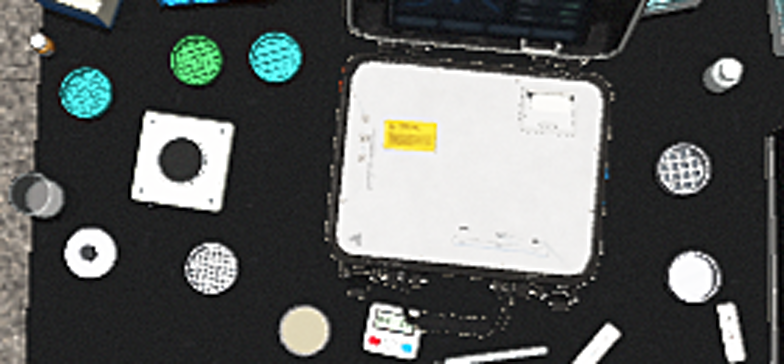

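The crop confirms it: the plain bright floor at crop (694,276) is the pan, the thick grid at (683,168) is the coarse sieve, and the fine mesh is at (211,267). The lid is at (90,252), with its black knob in the middle. Next I move towards the pan.

```bash
python3 -m creep '[[0.085,[0.04,-0.03,0],0],[0.085,[0.08,-0.06,0],0],[0.085,[0.12,-0.09,0],0],[0.085,[0.16,-0.12,0],0],[0.085,[0.2,-0.15,0],0]]'
python3 -m creep '[[0.085,[0.01,-0.045,0],0],[0.085,[0.02,-0.09,0],0],[0.085,[0.03,-0.135,0],0],[0.085,[0.04,-0.18,0],0],[0.085,[0.05,-0.225,0],0]]'
python3 -m creep '[[0.085,[0,-0.05,0],0],[0.085,[0,-0.1,0],0],[0.085,[0,-0.15,0],0],[0.085,[0,-0.2,0],0],[0.085,[0,-0.24,0],0]]'
python3 -m creep '[[0.085,[0.01,-0.045,0],0],[0.085,[0.02,-0.09,0],0],[0.085,[0.03,-0.135,0],0],[0.085,[0.04,-0.18,0],0],[0.085,[0.05,-0.225,0],0]]'
python3 -m creep '[[0.085,[0,-0.05,0],0],[0.085,[0.007,-0.06,0],0],[0.085,[0.007,-0.06,0],0],[0.085,[0.007,-0.06,0],0]]'
cat >> h.py <<'E'
def look(tag):
    s=arm.sense();p=arm.camera_params('wrist');im,d=arm.grab_frame('wrist')
    cv2.imwrite(f'pics/{tag}.png',im[:,:,::-1]);np.savez(f'pics/{tag}.npz',im=im,d=d,**{k:np.array(v) for k,v in p.items()})
    return s,p,im,d
E
python3 - <<'E'
from h import *
s,p,im,d=look('w1');print(s['time_s'],s['eef_pos'],s['tool_rot'],s['q']);R,t,*_=cam(p);print('cam',-R.T@t,R[2])
E
```

```text
time_s: 0.65
eef_pos: [0.3325, 0.3568, 0.2313]
tool_rot: [0.126, 0.992, 0.0, -0.0]
ft_force: [0.5, 0.8, 0.1]
opening: 0.993
finger_force: 0.0
time_s: 1.15
eef_pos: [0.3812, 0.1316, 0.2313]
tool_rot: [0.126, 0.992, 0.0, 0.0]
ft_force: [0.4, 0.1, 0.5]
opening: 0.998
finger_force: 0.0
time_s: 1.65
eef_pos: [0.3808, -0.1092, 0.2314]
tool_rot: [0.127, 0.992, -0.0, 0.0]
ft_force: [0.8, 0.9, 0.0]
opening: 0.995
finger_force: 0.0
time_s: 2.15
eef_pos: [0.4312, -0.3336, 0.2311]
tool_rot: [0.126, 0.992, 0.0, -0.0]
ft_force: [0.7, 0.3, 1.2]
opening: 0.996
finger_force: 0.0
time_s: 2.55
eef_pos: [0.438, -0.391, 0.2308]
tool_rot: [0.126, 0.992, 0.001, -0.0]
ft_force: [-0.2, 0.5, 0.4]
opening: 0.994
finger_force: 0.0
2.55 [ 0.43796518 -0.39098171  0.23080027] [ 1.26067884e-01  9.92021350e-01  5.48693298e-04 -4.77573573e-04] [-8.53375296e-01  4.11367358e-01  2.20527635e-02  1.18292474e+00
  1.85157402e-04 -6.00566901e-01]
cam [ 0.36343042 -0.3714295   0.37280681] [ 0.292641   -0.07545306 -0.95324083]
```

View pics/w1.png

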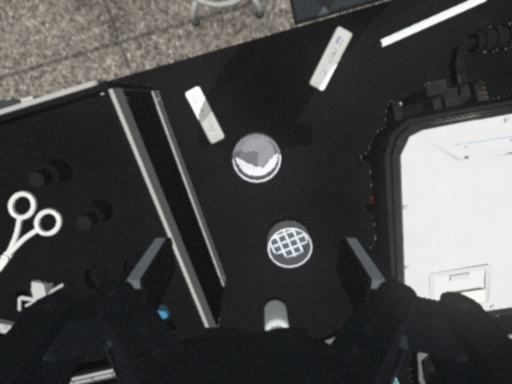

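The wrist view shows the pan at (256,158) and the coarse sieve at (290,244). I'll refine both from their rims.

```bash
cat >> h.py <<'E'
def rim(p,im,d,xy,h,tol=.005,rad=.05,val=0):
    "circle round the points at height h near xy, and round the bright contour cast onto plane h"
    P=cloud(p,d);m=(abs(P[...,2]-h)<tol)&(np.hypot(P[...,0]-xy[0],P[...,1]-xy[1])<rad)
    q=P[m][:,:2]
    if len(q)<10: print('few',len(q));return
    c=cv2.minEnclosingCircle((q*1000).astype(np.float32))
    mm=cv2.findContours(cv2.morphologyEx(m.astype(np.uint8),cv2.MORPH_CLOSE,np.ones((5,5))),cv2.RETR_EXTERNAL,cv2.CHAIN_APPROX_NONE)[0]
    k=max(mm,key=cv2.contourArea)[:,0]
    w=np.array([ray(p,u,h)[:2] for u in k.astype(float)])*1000
    A=np.c_[2*w,np.ones(len(w))];s=np.linalg.lstsq(A,(w**2).sum(1),rcond=None)[0]
    print('n',len(q),'enc',np.round(c[0],1),round(c[1],1),'fit',s[:2].round(1),round(float(np.sqrt(s[2]+s[0]**2+s[1]**2)),1),'bbox',((q.min(0)+q.max(0))*500).round(1),(np.ptp(q,0)*1000).round(1),'z',P[m][:,2].mean().round(4))
E
python3 - <<'E'
from h import *
a=np.load('pics/w1.npz')
rim(a,a['im'],a['d'],(.4386,-.3927),.026)
rim(a,a['im'],a['d'],(.5665,-.3777),.030)
P=cloud(a,a['d']);print(P[60:70,200:300,2].mean(), P[158,256],P[200,230])
E
```

```text
n 336 enc [ 435.7 -388.9] 30.3 fit [ 435.4 -388.8] 29.6 bbox [ 435.6 -388.9] [60.1 60.3] z 0.0248
n 327 enc [ 565.5 -375.1] 30.6 fit [ 564.3 -375.4] 30.0 bbox [ 565.6 -375.4] [60.7 60. ] z 0.0285
0.0011349537145790242 [ 0.43904743 -0.39004421  0.0071901 ] [ 0.48947031 -0.44054776 -0.00063128]
```

```bash
python3 -m creep '[[0.085,[-0.002,0.001,-0.05],0],[0.085,[-0.002,0.001,-0.1],0],[0.085,[-0.002,0.001,-0.15],0],[0.085,[-0.002,0.001,-0.19],0],[0.085,[-0.002,0.001,-0.19],0]]'
python3 -m creep '[[0.085,[0,0,-0.02],0],[0.085,[0,0,-0.04],0],[0.085,[0,0,-0.04],0]]'
python3 -m creep '[[0.05,[0,0,0],0],[0.05,[0,0,0],0],[0.05,[0,0,0],0],[0.05,[0,0,0],0],[0.05,[0,0,0],0]]'
python3 -m creep '[[0.05,[0,0,0],0],[0.05,[0,0,0],0],[0.05,[0,0,0],0]]'
```

```text
time_s: 3.1
eef_pos: [0.4335, -0.3862, 0.0371]
tool_rot: [0.125, 0.992, 0.003, -0.003]
ft_force: [0.1, 0.4, 0.6]
opening: 0.996
finger_force: 0.0
time_s: 3.4
eef_pos: [0.4361, -0.3896, 0.0017]
tool_rot: [0.126, 0.992, 0.0, -0.0]
ft_force: [-1.3, 0.2, 1.1]
opening: 0.991
finger_force: 0.0
time_s: 3.9
eef_pos: [0.4374, -0.3915, 0.0039]
tool_rot: [0.126, 0.992, -0.001, 0.001]
ft_force: [-1.2, 2.6, 10.1]
opening: 0.681
finger_force: 63.9
time_s: 4.2
eef_pos: [0.4374, -0.3915, 0.0039]
tool_rot: [0.126, 0.992, -0.001, 0.001]
ft_force: [-1.0, 2.8, 9.4]
opening: 0.681
finger_force: 63.9
```

```bash
python3 -m creep '[[0.05,[0,0,0.03],0],[0.05,[0,0,0.07],0],[0.05,[0,0,0.11],0],[0.05,[0,0,0.15],0],[0.05,[0,0,0.19],0]]'
python3 -m creep '[[0.05,[0,0,0.01],0],[0.05,[0,0,0.02],0],[0.05,[0,0,0.02],0],[0.05,[0,0,0.02],0]]'
python3 - <<'E'
from h import *
s,p,im,d=look('w2');print(s['time_s'],s['eef_pos'])
E
```

```text
time_s: 4.7
eef_pos: [0.4363, -0.3906, 0.1947]
tool_rot: [0.126, 0.992, -0.001, 0.001]
ft_force: [0.6, -0.6, -0.9]
opening: 0.679
finger_force: 65.2
time_s: 5.1
eef_pos: [0.4359, -0.3902, 0.2103]
tool_rot: [0.126, 0.992, 0.001, -0.001]
ft_force: [-0.4, -0.6, -1.3]
opening: 0.682
finger_force: 65.3
5.1 [ 0.43588528 -0.39020289  0.21031149]
```

View pics/w2.png

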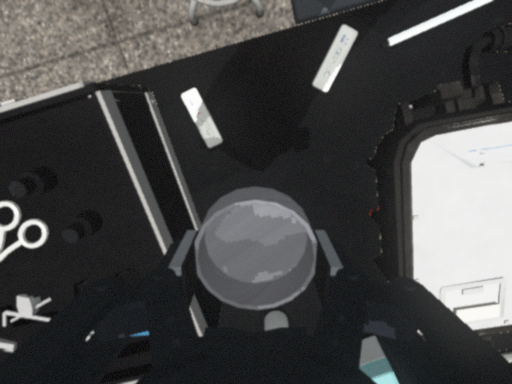

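The pan is held level between the pads, with its rim around (255,255). I'll measure its pose in the hand.

```bash
cat >> h.py <<'E'
def inhand(p,im,d,s):
    P=cloud(p,d);e=s['eef_pos'];m=(np.hypot(P[...,0]-e[0],P[...,1]-e[1])<.034)&(P[...,2]>e[2]-.03)&(P[...,2]<e[2]+.06)
    z=P[m][:,2];hh,ed=np.histogram(z,np.arange(e[2]-.03,e[2]+.06,.002));print('z-tcp mm:',[(int(round((b-e[2])*1000)),int(c)) for b,c in zip(ed,hh) if c>50])
E
python3 - <<'E'
from h import *
a=np.load('pics/w2.npz');s=dict(eef_pos=np.array([.43588,-.39020,.21031]))
inhand(a,a['im'],a['d'],s)
P=cloud(a,a['d'])
for v in range(180,320,8):print(v,[(int((P[v,u,2]-.2103)*1000),int(P[v,u,0]*1000-436)) for u in (225,255,285)])
E
```

```text
z-tcp mm: [(0, 1409), (2, 5020), (4, 410), (6, 401), (8, 420), (10, 446), (12, 488), (14, 495), (16, 504), (18, 531), (20, 1653), (22, 330), (24, 114), (26, 119), (28, 130), (30, 117), (32, 152), (34, 146), (36, 145), (38, 150), (40, 389), (42, 115), (52, 62), (54, 83), (56, 122)]
180 [(-210, 16), (-211, 26), (-211, 35)]
188 [(-210, 26), (6, -31), (-210, 46)]
196 [(5, -31), (17, -31), (5, -23)]
204 [(17, -31), (3, -22), (18, -24)]
212 [(2, -21), (2, -17), (3, -13)]
220 [(3, -17), (3, -13), (2, -9)]
228 [(1, -12), (3, -9), (3, -5)]
236 [(3, -8), (2, -4), (2, 0)]
244 [(2, -3), (2, 0), (2, 4)]
252 [(2, 1), (3, 5), (2, 9)]
260 [(1, 6), (2, 10), (1, 15)]
268 [(2, 11), (2, 15), (1, 20)]
276 [(3, 15), (2, 20), (4, 23)]
284 [(10, 15), (3, 24), (10, 23)]
292 [(16, 16), (10, 25), (16, 24)]
300 [(20, 18), (17, 24), (22, 24)]
308 [(-210, 208), (21, 26), (-210, 231)]
316 [(-210, 223), (-211, 235), (-202, 238)]
```

Rim is at TCP+21, so the fingertips are level with the pan's underside and would foul the ring. I'll set it down and regrip 6 mm higher.

```bash
python3 -m creep '[[0.05,[0,0,-0.05],0],[0.05,[0,0,-0.1],0],[0.05,[0,0,-0.15],0],[0.05,[0,0,-0.19],0],[0.05,[0,0,-0.206],0]]'
python3 -m creep '[[0.05,[0,0,0],0],[0.085,[0,0,0],0],[0.085,[0,0,0],0],[0.085,[0,0,0],0],[0.085,[0,0,0.006],0]]'
python3 -m creep '[[0.05,[0,0,0],0],[0.05,[0,0,0],0],[0.05,[0,0,0],0],[0.05,[0,0,0],0],[0.05,[0,0,0],0]]'
python3 -m creep '[[0.05,[0,0,0.03],0],[0.05,[0,0,0.07],0],[0.05,[0,0,0.11],0],[0.05,[0,0,0.15],0],[0.05,[0,0,0.19],0]]'
python3 -m creep '[[0.05,[0,0.05,0],0],[0.05,[0,0.1,0],0],[0.05,[0,0.15,0],0],[0.05,[0,0.2,0],0],[0.05,[0,0.25,0],0]]'
python3 -m creep '[[0.05,[0,0.05,0],0],[0.05,[0,0.1,0],0],[0.05,[0,0.15,0],0],[0.05,[0,0.2,0],0],[0.05,[0,0.25,0],0]]'
python3 -m creep '[[0.05,[0.03,0.03,0],0],[0.05,[0.06,0.06,0],0],[0.05,[0.09,0.09,0],0],[0.05,[0.09,0.09,0],0],[0.05,[0.09,0.09,0],0]]'
python3 - <<'E'
from h import *
s,p,im,d=look('w3');print(s['time_s'],s['eef_pos'])
inhand(p,im,d,s)
E
```

```text
time_s: 5.65
eef_pos: [0.4339, -0.3874, 0.0013]
tool_rot: [0.126, 0.992, 0.003, -0.003]
ft_force: [-10.1, 14.4, 75.4]
opening: 0.682
finger_force: 78.5
time_s: 6.15
eef_pos: [0.4359, -0.3902, 0.0109]
tool_rot: [0.126, 0.992, 0.0, -0.0]
ft_force: [-0.3, -0.6, 0.1]
opening: 0.988
finger_force: 0.0
time_s: 6.65
eef_pos: [0.4366, -0.3909, 0.0123]
tool_rot: [0.126, 0.992, -0.0, 0.0]
ft_force: [-1.9, 2.0, 10.4]
opening: 0.673
finger_force: 63.0
time_s: 7.15
eef_pos: [0.4361, -0.3904, 0.203]
tool_rot: [0.126, 0.992, 0.0, -0.0]
ft_force: [0.1, -0.6, -1.5]
opening: 0.674
finger_force: 65.2
time_s: 7.65
eef_pos: [0.4358, -0.1389, 0.2014]
tool_rot: [0.126, 0.992, -0.0, 0.0]
ft_force: [0.9, 0.7, -0.7]
opening: 0.673
finger_force: 65.3
time_s: 8.15
eef_pos: [0.4358, 0.1113, 0.2015]
tool_rot: [0.126, 0.992, 0.0, 0.0]
ft_force: [0.6, -1.3, -1.0]
opening: 0.671
finger_force: 65.3
time_s: 8.65
eef_pos: [0.5261, 0.1998, 0.2006]
tool_rot: [0.125, 0.992, -0.0, -0.001]
ft_force: [-0.4, -0.5, -1.4]
opening: 0.672
finger_force: 65.3
8.65 [0.52610739 0.19979979 0.20055671]
z-tcp mm: [(-8, 3085), (-6, 3016), (-4, 249), (-2, 277), (0, 249), (2, 281), (4, 273), (6, 298), (8, 325), (10, 408), (12, 1235), (14, 129), (16, 105), (18, 95), (20, 102), (22, 124), (24, 104), (26, 130), (28, 129), (30, 139), (32, 146), (34, 139), (36, 155), (38, 154), (40, 422), (42, 89), (50, 55), (52, 74), (54, 96), (56, 110)]
```

View pics/w3.png

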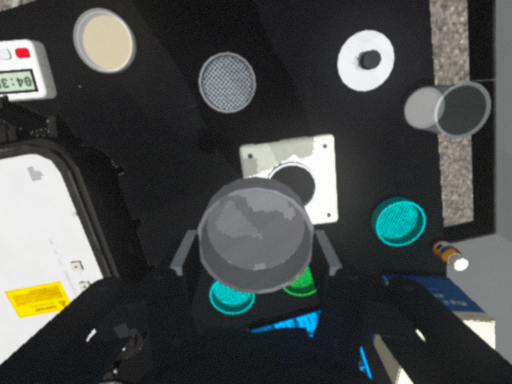

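The pan is held with its rim at TCP+13. The fine sieve is at (228,82) and the lid at (366,60). The pan hides part of the shaker at (290,185), so I move forward to see the ring.

```bash
python3 -m creep '[[0.05,[0.03,0.01,0],0],[0.05,[0.05,0.02,0],0],[0.05,[0.07,0.03,0],0],[0.05,[0.07,0.03,0],0],[0.05,[0.07,0.03,0],0]]'
python3 - <<'E'
from h import *
a=np.load('pics/w3.npz')
for n,xy,h in (('fine',(.432,.191),.022),('lid',(.449,.340),.010),('petri',(.361,.0755),.015),('shaker top',(.5606,.2308),.02)): print(n);rim(a,a['im'],a['d'],xy,h,tol=.004)
s,p,im,d=look('w4');print(s['time_s'],s['eef_pos'])
print('ring');rim(p,im,d,(.5606,.2308),.028,tol=.0035,rad=.04)
P=cloud(p,d);m=(abs(P[...,2]-.02)<.004)&(np.hypot(P[...,0]-.56,P[...,1]-.231)<.09)
w=P[m][:,:2];print(cv2.minAreaRect((w*1000).astype(np.float32)))
im2=im.copy();cv2.imwrite('pics/w4c.png',im2[:,:,::-1])
E
```

```text
time_s: 9.2
eef_pos: [0.5956, 0.2284, 0.2012]
tool_rot: [0.126, 0.992, -0.0, -0.0]
ft_force: [-0.2, -1.0, -0.6]
opening: 0.673
finger_force: 65.3
fine
n 456 enc [431.4 192.8] 30.4 fit [431.5 193. ] 29.7 bbox [431.4 192.7] [60.2 60.5] z 0.0211
lid
n 2361 enc [446. 343.] 30.8 fit [446.4 342.1] 29.8 bbox [446.5 342.7] [60.  60.3] z 0.0091
petri
n 3023 enc [359.2  78.2] 31.1 fit [359.8  79.2] 30.3 bbox [359.1  78.2] [61.1 61.6] z 0.0142
shaker top
n 2939 enc [560.6 230.8] 50.0 fit [554.  237.8] 41.5 bbox [558.7 233.8] [96.  93.8] z 0.0193
9.2 [0.59557256 0.22841265 0.20123976]
ring
n 388 enc [561.1 233.9] 30.3 fit [561.  234.1] 29.6 bbox [561.2 234.1] [60.1 60. ] z 0.0271
((558.4998168945312, 234.31365966796875), (108.72500610351562, 113.50951385498047), 83.18673706054688)
```

View pics/w4.png

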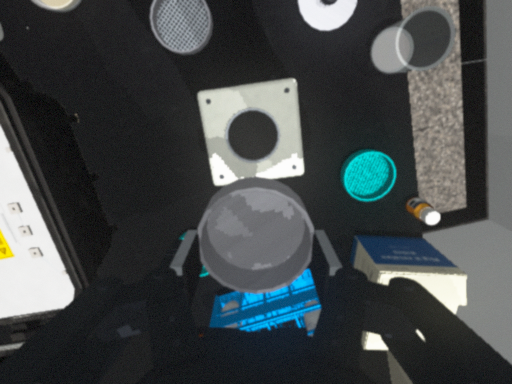

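The ring is in full view at (253,135), which is world (0.561, 0.234). Next, the centre of the pan in the hand.

```bash
python3 - <<'E'
from h import *
a=np.load('pics/w4.npz');e=np.array([.5956,.2284,.2012])
rim(a,a['im'],a['d'],e[:2],e[2]+.013,tol=.003,rad=.036)
E
```

```text
n 2180 enc [588.8 230.2] 34.5 fit [590.1 230.1] 30.7 bbox [590.5 231.2] [61.2 66.3] z 0.2138
```

```bash
python3 -m creep '[[0.05,[-0.015,0.002,-0.03],0],[0.05,[-0.031,0.004,-0.06],0],[0.05,[-0.031,0.004,-0.1],0],[0.05,[-0.031,0.004,-0.13],0],[0.05,[-0.031,0.004,-0.145],0]]'
python3 -m creep '[[0.05,[0,0,0],0],[0.05,[0,0,0],0],[0.05,[0,0,-0.004],0],[0.05,[0,0,-0.008],0],[0.05,[0,0,-0.012],0]]'
python3 -m creep '[[0.05,[0,0,-0.003],0],[0.05,[0,0,-0.005],0],[0.05,[0,0,-0.007],0],[0.05,[0,0,-0.007],0]]'
```

```text
time_s: 9.75
eef_pos: [0.5625, 0.2322, 0.0541]
tool_rot: [0.126, 0.992, -0.001, -0.002]
ft_force: [-0.3, 0.1, -0.4]
opening: 0.674
finger_force: 65.3
time_s: 10.25
eef_pos: [0.5657, 0.2334, 0.0447]
tool_rot: [0.126, 0.992, 0.0, 0.001]
ft_force: [0.5, 0.1, -1.4]
opening: 0.672
finger_force: 65.3
time_s: 10.65
eef_pos: [0.5652, 0.2333, 0.037]
tool_rot: [0.126, 0.992, -0.0, -0.0]
ft_force: [0.3, -0.2, -1.1]
opening: 0.671
finger_force: 65.3
```

```bash
python3 -m creep '[[0.05,[0,0,-0.001],0],[0.05,[0,0,-0.002],0],[0.05,[0,0,-0.002],0]]'
python3 -m creep '[[0.085,[0,0,0],0],[0.085,[0,0,0],0],[0.085,[0,0,0],0],[0.085,[0,0,0.01],0],[0.085,[0,0,0.03],0]]'
python3 -m creep '[[0.085,[0,-0.003,0.05],0],[0.085,[0,-0.006,0.1],0],[0.085,[0,-0.01,0.135],0],[0.085,[0,-0.01,0.135],0],[0.085,[0,-0.01,0.135],0]]'
python3 - <<'E'
from h import *
s,p,im,d=look('w5');print(s['time_s'],s['eef_pos'])
print('pan');rim(p,im,d,(.561,.234),.048,tol=.004,rad=.045)
P=cloud(p,d);m=(np.hypot(P[...,0]-.561,P[...,1]-.234)<.02);print('floor',np.median(P[m][:,2]))
a,b=[np.median(P[(np.hypot(P[...,0]-.561-x,P[...,1]-.234-y)<.006)][:,2]) for x,y in ((.017,0),(-.017,0))],[np.median(P[(np.hypot(P[...,0]-.561-x,P[...,1]-.234-y)<.006)][:,2]) for x,y in ((0,.017),(0,-.017))];print(a,b)
E
```

```text
time_s: 10.95
eef_pos: [0.5653, 0.2333, 0.0352]
tool_rot: [0.126, 0.992, -0.0, -0.0]
ft_force: [-0.3, 0.1, -0.9]
opening: 0.674
finger_force: 65.3
time_s: 11.45
eef_pos: [0.5643, 0.233, 0.0649]
tool_rot: [0.126, 0.992, -0.001, -0.001]
ft_force: [-0.1, 0.5, 0.4]
opening: 0.993
finger_force: 0.0
time_s: 11.95
eef_pos: [0.5658, 0.2234, 0.2017]
tool_rot: [0.126, 0.992, 0.0, 0.001]
ft_force: [-0.5, 0.4, -0.6]
opening: 0.997
finger_force: 0.0
11.95 [0.56584752 0.22338417 0.20172681]
pan
n 439 enc [560.  234.9] 30.4 fit [559.5 235. ] 29.7 bbox [559.6 235. ] [60.1 60. ] z 0.0469
floor 0.28589200871629883
[np.float64(0.02827106062930323), np.float64(0.02823925957939931)] [np.float64(0.2879196675723067), np.float64(0.028356002357272717)]
```

View pics/w5.png

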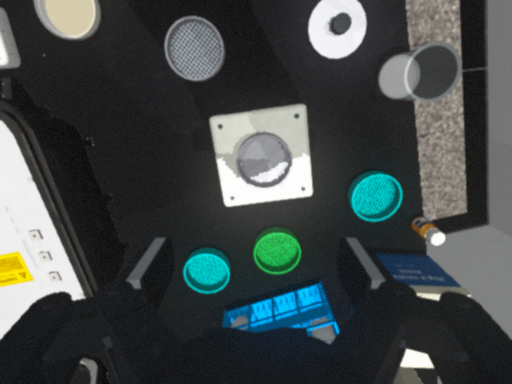

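The pan is seated: its rim reads 0.047 m and its centre is within 2 mm of the ring. Fine sieve at (195,48) px is next, around (0.433, 0.191).

```bash
python3 -c "
from h import *
a=np.load('pics/w5.npz');rim(a,a['im'],a['d'],(.432,.192),.022,tol=.004)"
python3 -m creep '[[0.085,[-0.045,-0.011,0],0],[0.085,[-0.09,-0.022,-0.01],0],[0.085,[-0.133,-0.032,-0.03],0],[0.085,[-0.133,-0.032,-0.07],0],[0.085,[-0.133,-0.032,-0.11],0]]'
python3 -m creep '[[0.085,[0,0,-0.03],0],[0.085,[0,0,-0.05],0],[0.085,[0,0,-0.07],0],[0.085,[0,0,-0.08],0],[0.085,[0,0,-0.08],0]]'
python3 -m creep '[[0.05,[0,0,0],0],[0.05,[0,0,0],0],[0.05,[0,0,0],0],[0.05,[0,0,0],0],[0.05,[0,0,0],0]]'
```

```text
n 542 enc [431.5 192.8] 30.4 fit [431.8 193.2] 29.7 bbox [431.6 193.1] [60.6 60.3] z 0.0209
time_s: 12.5
eef_pos: [0.4307, 0.1911, 0.0891]
tool_rot: [0.126, 0.992, 0.0, 0.0]
ft_force: [1.5, 0.5, -0.8]
opening: 0.995
finger_force: 0.0
time_s: 13.0
eef_pos: [0.4305, 0.1909, 0.0087]
tool_rot: [0.126, 0.992, -0.001, -0.002]
ft_force: [0.3, 0.2, -0.0]
opening: 0.993
finger_force: 0.0
time_s: 13.5
eef_pos: [0.4329, 0.1914, 0.0117]
tool_rot: [0.126, 0.992, 0.0, 0.001]
ft_force: [-2.9, -1.5, 10.3]
opening: 0.672
finger_force: 61.6
```

```bash
python3 -m creep '[[0.05,[0,0,0.03],0],[0.05,[0,0,0.07],0],[0.05,[0,0,0.11],0],[0.05,[0,0,0.15],0],[0.05,[0,0,0.15],0]]'
python3 -m creep '[[0.05,[0.04,0.014,0],0],[0.05,[0.08,0.028,0],0],[0.05,[0.11,0.038,0],0],[0.05,[0.132,0.042,0],0],[0.05,[0.132,0.042,0],0]]'
python3 -m creep '[[0.05,[0,0,0],0],[0.05,[0,0,0],0]]'
python3 - <<'E'
from h import *
s,p,im,d=look('w6');e=s['eef_pos'];print(s['time_s'],e)
inhand(p,im,d,s)
for h in (.010,.012):rim(p,im,d,e[:2],e[2]+h,tol=.003,rad=.036)
E
```

```text
time_s: 14.0
eef_pos: [0.4356, 0.1923, 0.1659]
tool_rot: [0.126, 0.992, 0.002, 0.004]
ft_force: [0.3, 0.6, -1.7]
opening: 0.674
finger_force: 65.9
time_s: 14.5
eef_pos: [0.5666, 0.2336, 0.1596]
tool_rot: [0.126, 0.992, 0.0, 0.001]
ft_force: [0.1, 0.0, -1.6]
opening: 0.667
finger_force: 65.8
time_s: 14.7
eef_pos: [0.5632, 0.2331, 0.1602]
tool_rot: [0.126, 0.992, -0.0, -0.0]
ft_force: [-0.4, 0.3, -0.8]
opening: 0.667
finger_force: 65.8
14.7 [0.56320649 0.23309484 0.16015174]
z-tcp mm: [(-8, 595), (-6, 4638), (-4, 1285), (-2, 344), (0, 361), (2, 357), (4, 415), (6, 409), (8, 1341), (10, 258), (12, 100), (14, 98), (16, 92), (18, 111), (20, 107), (22, 110), (24, 121), (26, 126), (28, 126), (30, 131), (32, 143), (34, 157), (36, 153), (38, 153), (40, 427), (42, 93), (52, 77), (54, 103), (56, 128)]
n 1911 enc [557.7 234.5] 34.8 fit [560.8 234.1] 30.4 bbox [561.5 235.7] [60.5 66.7] z 0.1694
n 1286 enc [557.1 234.7] 34.7 fit [560.  234.3] 30.0 bbox [561.5 235.7] [60.5 66.7] z 0.1704
```

View pics/w6.png

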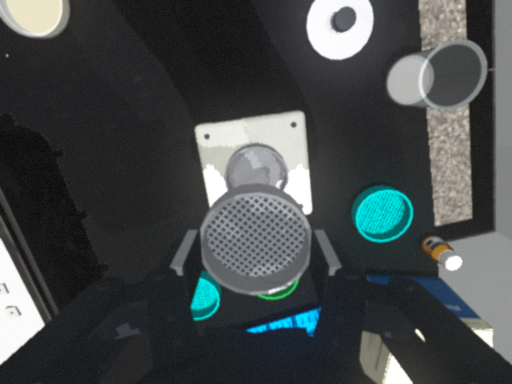

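The fine sieve is held level (256,238), about centred over the pan (257,172). Lowering.

```bash
python3 -m creep '[[0.05,[-0.001,0.001,-0.03],0],[0.05,[-0.001,0.001,-0.055],0],[0.05,[-0.001,0.001,-0.075],0],[0.05,[-0.001,0.001,-0.085],0],[0.05,[-0.001,0.001,-0.085],0]]'
python3 -m creep '[[0.05,[0,0,-0.003],0],[0.05,[0,0,-0.007],0],[0.05,[0,0,-0.011],0],[0.05,[0,0,-0.015],0],[0.05,[0,0,-0.017],0]]'
python3 -m creep '[[0.05,[0,0,-0.001],0],[0.05,[0,0,-0.002],0],[0.05,[0,0,-0.002],0]]'
```

```text
time_s: 15.25
eef_pos: [0.5621, 0.234, 0.0745]
tool_rot: [0.126, 0.992, -0.0, -0.001]
ft_force: [-0.4, -0.4, -0.4]
opening: 0.669
finger_force: 65.8
time_s: 15.75
eef_pos: [0.5632, 0.2343, 0.058]
tool_rot: [0.126, 0.992, -0.0, -0.0]
ft_force: [-0.7, -0.0, -0.9]
opening: 0.668
finger_force: 65.8
time_s: 16.05
eef_pos: [0.5633, 0.2343, 0.0562]
tool_rot: [0.126, 0.992, -0.0, -0.0]
ft_force: [0.3, -0.3, -0.5]
opening: 0.668
finger_force: 65.8
```

```bash
python3 -m creep '[[0.05,[0,0,-0.001],0],[0.085,[0,0,-0.001],0],[0.085,[0,0,-0.001],0],[0.085,[0,0,-0.001],0],[0.085,[0,0,0.01],0]]'
python3 -m creep '[[0.085,[0,-0.003,0.04],0],[0.085,[0,-0.006,0.08],0],[0.085,[0,-0.01,0.125],0],[0.085,[0,-0.01,0.135],0],[0.085,[0,-0.01,0.135],0]]'
python3 - <<'E'
from h import *
s,p,im,d=look('w7');print(s['time_s'],s['eef_pos'])
rim(p,im,d,(.561,.234),.064,tol=.004,rad=.045)
print('lid');rim(p,im,d,(.446,.342),.010,tol=.004)
E
```

```text
time_s: 16.55
eef_pos: [0.5623, 0.234, 0.0655]
tool_rot: [0.126, 0.992, -0.0, -0.001]
ft_force: [0.8, -0.1, 0.2]
opening: 0.998
finger_force: 0.0
time_s: 17.05
eef_pos: [0.5647, 0.2246, 0.2042]
tool_rot: [0.126, 0.992, 0.001, 0.002]
ft_force: [0.6, 0.6, -0.7]
opening: 0.992
finger_force: 0.0
17.05 [0.56470672 0.22462146 0.2041963 ]
n 484 enc [561.6 235.1] 30.4 fit [561.1 235.2] 29.7 bbox [561.6 235.3] [60.6 60.4] z 0.0628
lid
n 2437 enc [446.4 342.8] 30.4 fit [447.4 342.1] 29.4 bbox [447.1 342.9] [59.1 60.5] z 0.0092
```

Fine sieve seated: rim 0.063, 1.6 mm off centre. Now to the coarse sieve, passing in front of the case.

```bash
python3 -m creep '[[0.085,[-0.03,-0.03,0],0],[0.085,[-0.06,-0.06,0],0],[0.085,[-0.09,-0.09,0],0],[0.085,[-0.12,-0.12,0],0],[0.085,[-0.125,-0.155,0],0]]'
python3 -m creep '[[0.085,[0,-0.05,0],0],[0.085,[0,-0.1,0],0],[0.085,[0,-0.15,0],0],[0.085,[0,-0.2,0],0],[0.085,[0,-0.25,0],0]]'
python3 -m creep '[[0.085,[0.01,-0.045,0],0],[0.085,[0.03,-0.09,0],0],[0.085,[0.065,-0.125,0],0],[0.085,[0.1,-0.16,0],0],[0.085,[0.127,-0.197,0],0]]'
python3 -m creep '[[0.085,[0,0,0],0],[0.085,[0,0,0],0]]'
python3 - <<'E'
from h import *
s,p,im,d=look('w8');print(s['time_s'],s['eef_pos'])
rim(p,im,d,(.566,-.376),.030,tol=.004,rad=.045)
E
```

```text
time_s: 17.6
eef_pos: [0.4337, 0.069, 0.1996]
tool_rot: [0.125, 0.992, -0.0, -0.002]
ft_force: [0.9, -0.1, 0.2]
opening: 0.995
finger_force: 0.0
time_s: 18.1
eef_pos: [0.4369, -0.1821, 0.1998]
tool_rot: [0.126, 0.992, 0.001, -0.001]
ft_force: [1.8, -0.9, -0.0]
opening: 0.998
finger_force: 0.0
time_s: 18.6
eef_pos: [0.5661, -0.3783, 0.1989]
tool_rot: [0.126, 0.992, 0.001, -0.001]
ft_force: [1.6, -0.6, 0.9]
opening: 0.994
finger_force: 0.0
time_s: 18.8
eef_pos: [0.5646, -0.3774, 0.198]
tool_rot: [0.126, 0.992, 0.001, -0.002]
ft_force: [-0.7, 0.7, -0.5]
opening: 0.995
finger_force: 0.0
18.8 [ 0.56462662 -0.37741995  0.19803972]
n 393 enc [ 566.1 -375.4] 30.6 fit [ 565.4 -375.3] 29.6 bbox [ 566.  -375.4] [60.4 60.1] z 0.0289
```

View pics/w8.png

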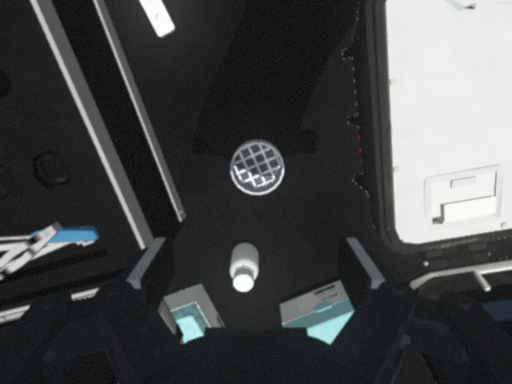

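The coarse sieve at (258,167) stands clear on all sides. Descending.

```bash
python3 -m creep '[[0.085,[0.002,0,-0.03],0],[0.085,[0.002,0,-0.07],0],[0.085,[0.002,0,-0.11],0],[0.085,[0.002,0,-0.14],0],[0.085,[0.002,0,-0.15],0]]'
python3 -m creep '[[0.085,[0,0,-0.01],0],[0.085,[0,0,-0.02],0],[0.085,[0,0,-0.03],0],[0.085,[0,0,-0.035],0],[0.085,[0,0,-0.035],0]]'
python3 -m creep '[[0.05,[0,0,0],0],[0.05,[0,0,0],0],[0.05,[0,0,0],0],[0.05,[0,0,0],0],[0.05,[0,0,0],0]]'
python3 -m creep '[[0.05,[0,0,0.02],0],[0.05,[0,0,0.06],0],[0.05,[0,0,0.1],0],[0.05,[0,0,0.14],0],[0.05,[0,0,0.17],0]]'
```

```text
time_s: 19.35
eef_pos: [0.5647, -0.3748, 0.0482]
tool_rot: [0.126, 0.992, 0.002, -0.003]
ft_force: [-0.1, 0.4, -0.4]
opening: 0.996
finger_force: 0.0
time_s: 19.85
eef_pos: [0.5671, -0.3775, 0.0159]
tool_rot: [0.126, 0.992, 0.0, -0.0]
ft_force: [-0.4, 0.5, -0.2]
opening: 0.998
finger_force: 0.0
time_s: 20.35
eef_pos: [0.5679, -0.378, 0.0178]
tool_rot: [0.126, 0.992, -0.0, 0.001]
ft_force: [-1.7, 0.6, 7.6]
opening: 0.671
finger_force: 63.6
time_s: 20.85
eef_pos: [0.5678, -0.3781, 0.1896]
tool_rot: [0.126, 0.992, -0.001, 0.001]
ft_force: [0.5, -0.0, -1.9]
opening: 0.665
finger_force: 64.8
```

Back along the same route to above the nest at about (0.564, 0.234).

```bash
python3 -m creep '[[0.05,[-0.027,0.037,0],0],[0.05,[-0.062,0.072,0],0],[0.05,[-0.097,0.107,0],0],[0.05,[-0.117,0.152,0],0],[0.05,[-0.127,0.197,0],0]]'
python3 -m creep '[[0.05,[0,0.05,0],0],[0.05,[0,0.1,0],0],[0.05,[0,0.15,0],0],[0.05,[0,0.2,0],0],[0.05,[0,0.25,0],0]]'
python3 -m creep '[[0.05,[0.005,0.035,0],0],[0.05,[0.03,0.07,0],0],[0.05,[0.06,0.1,0],0],[0.05,[0.09,0.13,0],0],[0.05,[0.122,0.165,0],0]]'
python3 -m creep '[[0.05,[0,0,0],0],[0.05,[0,0,0],0],[0.05,[0,0,0],0]]'
python3 - <<'E'
from h import *
s,p,im,d=look('w9');e=s['eef_pos'];print(s['time_s'],e)
inhand(p,im,d,s)
for h in (.012,.014):rim(p,im,d,e[:2],e[2]+h,tol=.003,rad=.036)
E
```

```text
time_s: 21.35
eef_pos: [0.4383, -0.1793, 0.1866]
tool_rot: [0.127, 0.992, -0.0, 0.0]
ft_force: [1.7, 1.6, -0.6]
opening: 0.67
finger_force: 64.8
time_s: 21.85
eef_pos: [0.4402, 0.0712, 0.187]
tool_rot: [0.126, 0.992, 0.0, 0.001]
ft_force: [2.1, -0.8, -0.1]
opening: 0.672
finger_force: 64.8
time_s: 22.35
eef_pos: [0.5633, 0.2356, 0.1868]
tool_rot: [0.126, 0.992, -0.0, 0.0]
ft_force: [1.0, 0.8, -0.6]
opening: 0.674
finger_force: 64.8
time_s: 22.65
eef_pos: [0.5616, 0.2337, 0.1864]
tool_rot: [0.126, 0.992, -0.0, -0.0]
ft_force: [-0.0, 1.0, -2.0]
opening: 0.676
finger_force: 64.9
22.65 [0.56157535 0.23371918 0.18636579]
z-tcp mm: [(-14, 606), (-12, 3264), (-10, 1737), (-8, 404), (-6, 323), (-4, 331), (-2, 347), (0, 363), (2, 362), (4, 406), (6, 373), (8, 453), (10, 1401), (12, 313), (14, 103), (16, 97), (18, 104), (20, 98), (22, 114), (24, 119), (26, 125), (28, 121), (30, 135), (32, 137), (34, 159), (36, 141), (38, 158), (40, 416), (42, 94), (50, 51), (52, 72), (54, 91), (56, 114)]
n 2019 enc [555.3 235.3] 34.6 fit [558.5 234.7] 30.5 bbox [559.5 236.3] [60.9 66.7] z 0.1977
n 1393 enc [555.3 235.3] 34.6 fit [557.8 235. ] 30.0 bbox [559.3 236.3] [60.1 66.7] z 0.1986
```

View pics/w9.png

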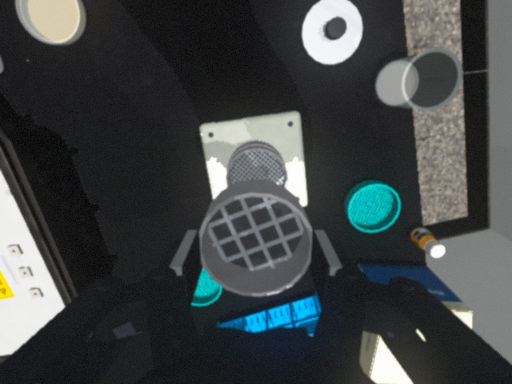

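The coarse sieve is held level (256,238), with the nest below it at (257,165). It needs +2 mm in x, then lowering.

```bash
python3 -m creep '[[0.05,[0.002,0,-0.03],0],[0.05,[0.002,0,-0.055],0],[0.05,[0.002,0,-0.075],0],[0.05,[0.002,0,-0.085],0],[0.05,[0.002,0,-0.085],0]]'
python3 -m creep '[[0.05,[0,0,-0.005],0],[0.05,[0,0,-0.01],0],[0.05,[0,0,-0.014],0],[0.05,[0,0,-0.018],0],[0.05,[0,0,-0.021],0]]'
python3 -m creep '[[0.05,[0,0,-0.001],0],[0.05,[0,0,-0.002],0],[0.05,[0,0,-0.003],0],[0.05,[0,0,-0.003],0]]'
```

```text
time_s: 23.2
eef_pos: [0.5633, 0.2335, 0.1007]
tool_rot: [0.126, 0.992, -0.0, -0.001]
ft_force: [0.1, -0.2, -0.5]
opening: 0.674
finger_force: 64.9
time_s: 23.7
eef_pos: [0.5643, 0.2343, 0.0801]
tool_rot: [0.126, 0.992, -0.0, -0.0]
ft_force: [0.1, 0.2, -1.4]
opening: 0.678
finger_force: 64.9
time_s: 24.1
eef_pos: [0.5643, 0.2343, 0.0772]
tool_rot: [0.126, 0.992, -0.0, -0.0]
ft_force: [0.5, -0.7, -1.7]
opening: 0.673
finger_force: 64.9
```

```bash
python3 -m creep '[[0.05,[0,0,-0.001],0],[0.085,[0,0,-0.001],0],[0.085,[0,0,-0.001],0],[0.085,[0,0,-0.001],0],[0.085,[0,0,0.01],0]]'
python3 -m creep '[[0.085,[0,-0.003,0.04],0],[0.085,[0,-0.006,0.08],0],[0.085,[0,-0.01,0.125],0],[0.085,[0,-0.01,0.125],0],[0.085,[0,-0.01,0.125],0]]'
python3 - <<'E'
from h import *
s,p,im,d=look('w10');print(s['time_s'],s['eef_pos'])
rim(p,im,d,(.561,.234),.088,tol=.004,rad=.045)
print('lid');rim(p,im,d,(.446,.342),.010,tol=.004)
print('knob');rim(p,im,d,(.446,.342),.028,tol=.004,rad=.03)
E
```

```text
time_s: 24.6
eef_pos: [0.5633, 0.234, 0.0865]
tool_rot: [0.126, 0.992, -0.0, -0.001]
ft_force: [0.5, -0.1, 0.4]
opening: 0.994
finger_force: 0.0
time_s: 25.1
eef_pos: [0.5651, 0.2245, 0.2142]
tool_rot: [0.126, 0.992, 0.001, 0.002]
ft_force: [0.7, -0.1, -0.9]
opening: 0.996
finger_force: 0.0
25.1 [0.56514603 0.22448561 0.21419617]
n 533 enc [562.2 235.3] 30.5 fit [561.6 235.3] 29.7 bbox [562.3 235.2] [60.5 60.2] z 0.0869
lid
n 2355 enc [446.7 342.9] 30.6 fit [446.8 342.3] 29.7 bbox [446.7 343. ] [59.8 60.6] z 0.0092
knob
n 299 enc [446.6 342.8] 9.5 fit [446.8 342.1] 9.0 bbox [446.5 342.7] [18.3 18. ] z 0.027
```

Coarse sieve seated: rim 0.087, within 1 mm of centre. Lid knob at (0.447, 0.343). I'll check the beaker's clearance before moving in.

```bash
python3 - <<'E'
from h import *
a=np.load('pics/top0.npz');print('beaker top view at z .069',ray(a,(143,188),.069),ray(a,(143,188),.03))
a=np.load('pics/w10.npz')
P=cloud(a,a['d']);m=(P[...,2]>.03)&(P[...,2]<.08)&(P[...,1]>.36)&(P[...,0]<.56)&(P[...,0]>.4);q=P[m];print(len(q),q.min(0),q.max(0))
E
python3 -m creep '[[0.045,[-0.04,0.04,0],0],[0.045,[-0.075,0.075,0],0],[0.045,[-0.1,0.105,0],0],[0.045,[-0.117,0.117,0],0],[0.045,[-0.117,0.117,0],0]]'
python3 -m creep '[[0.045,[0,0,0],0],[0.045,[0,0,0],0]]'
```

```text
beaker top view at z .069 [0.51618451 0.39212749 0.069     ] [0.519749   0.40320757 0.03      ]
2306 [0.48679074 0.37703628 0.03000349] [0.5382096  0.42882751 0.06973069]
time_s: 25.65
eef_pos: [0.4442, 0.3426, 0.2111]
tool_rot: [0.124, 0.992, -0.001, -0.001]
ft_force: [0.7, 0.3, 0.1]
opening: 0.527
finger_force: 0.0
time_s: 25.85
eef_pos: [0.4478, 0.3406, 0.2117]
tool_rot: [0.126, 0.992, -0.0, -0.0]
ft_force: [0.4, -0.4, 0.5]
opening: 0.527
finger_force: 0.0
```

```bash
python3 -m creep '[[0.045,[0,0,-0.04],0],[0.045,[0,0,-0.08],0],[0.045,[0,0,-0.12],0],[0.045,[0,0,-0.15],0],[0.045,[0,0,-0.16],0]]'
python3 -m creep '[[0.045,[0,0,-0.01],0],[0.045,[0,0,-0.02],0],[0.045,[0,0,-0.03],0],[0.045,[0,0,-0.037],0],[0.045,[0,0,-0.037],0]]'
python3 -m creep '[[0.01,[0,0,0],0],[0.01,[0,0,0],0],[0.01,[0,0,0],0],[0.01,[0,0,0],0],[0.01,[0,0,0],0]]'
python3 -m creep '[[0.01,[0,0,0.03],0],[0.01,[0,0,0.07],0],[0.01,[0,0,0.11],0],[0.01,[0,0,0.15],0],[0.01,[0,0,0.19],0]]'
python3 -m creep '[[0.01,[0.03,-0.03,0],0],[0.01,[0.06,-0.06,0],0],[0.01,[0.09,-0.09,0],0],[0.01,[0.115,-0.107,0],0],[0.01,[0.115,-0.107,0],0]]'
python3 -m creep '[[0.01,[0,0,0],0],[0.01,[0,0,0],0]]'
python3 - <<'E'
from h import *
s,p,im,d=look('w11');e=s['eef_pos'];print(s['time_s'],e)
inhand(p,im,d,s)
E
```

```text
time_s: 26.35
eef_pos: [0.4461, 0.3392, 0.049]
tool_rot: [0.127, 0.992, -0.002, -0.002]
ft_force: [0.1, -0.5, 1.0]
opening: 0.524
finger_force: 0.0
time_s: 26.85
eef_pos: [0.447, 0.3411, 0.0147]
tool_rot: [0.126, 0.992, -0.0, -0.0]
ft_force: [0.3, 0.2, 0.3]
opening: 0.524
finger_force: 0.0
time_s: 27.35
eef_pos: [0.4477, 0.3416, 0.0161]
tool_rot: [0.126, 0.992, 0.0, 0.0]
ft_force: [-0.6, -0.2, 5.9]
opening: 0.188
finger_force: 58.7
time_s: 27.85
eef_pos: [0.447, 0.3412, 0.2072]
tool_rot: [0.126, 0.992, 0.0, 0.0]
ft_force: [0.4, 0.9, -1.0]
opening: 0.181
finger_force: 59.0
time_s: 28.35
eef_pos: [0.5651, 0.2317, 0.2051]
tool_rot: [0.128, 0.992, -0.0, 0.001]
ft_force: [-0.9, -0.1, -0.0]
opening: 0.179
finger_force: 59.0
time_s: 28.55
eef_pos: [0.5614, 0.2349, 0.2052]
tool_rot: [0.126, 0.992, 0.0, -0.0]
ft_force: [-0.1, -0.2, 0.1]
opening: 0.186
finger_force: 59.0
28.55 [0.56143263 0.23488456 0.20523768]
z-tcp mm: [(-10, 156), (-8, 4014), (-6, 449), (2, 64), (4, 105), (6, 130), (8, 151), (10, 857), (12, 185), (14, 125), (16, 114), (18, 129), (20, 132), (22, 145), (24, 143), (26, 153), (28, 146), (30, 123), (32, 96), (34, 154), (36, 401), (38, 106), (40, 182), (42, 289), (44, 437), (46, 442), (48, 367), (50, 468), (52, 678), (54, 1445), (56, 717)]
```

View pics/w11.png

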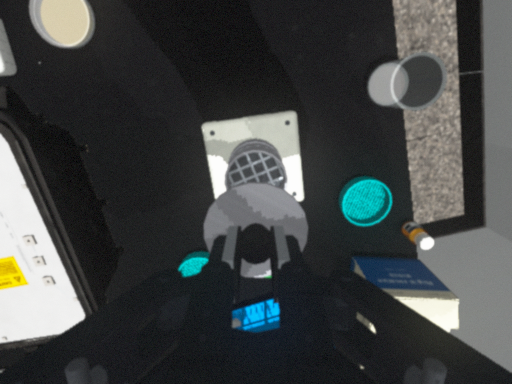

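The lid is held level (255,225) with its disc top at TCP−7. Now its centre.

```bash
python3 - <<'E'
from h import *
a=np.load('pics/w11.npz');e=np.array([.5614,.2349,.2052])
P=cloud(a,a['d']);m=(abs(P[...,2]-e[2]+.007)<.003)&(np.hypot(P[...,0]-e[0],P[...,1]-e[1])<.037)
q=P[m];print(len(q),q.min(0),q.max(0),(q.min(0)+q.max(0))/2)
print(cv2.minEnclosingCircle((q[:,:2]*1000).astype(np.float32)))
k=(np.hypot(P[...,0]-e[0],P[...,1]-e[1])<.014)&(abs(P[...,2]-e[2]-.011)<.002);print(P[k].min(0),P[k].max(0))
A=np.c_[q[:,:2],np.ones(len(q))];print('tilt',np.linalg.lstsq(A,q[:,2],rcond=None)[0])
E
```

```text
4620 [0.52956296 0.20560092 0.19520477] [0.59006482 0.26580804 0.2009671 ] [0.55981389 0.23570448 0.19808594]
((559.8817138671875, 235.59512329101562), 30.336740493774414)
[0.54859898 0.22723337 0.21420806] [0.56946178 0.24616243 0.21818216]
tilt [ 0.00168481 -0.00233653  0.19805762]
```

```bash
python3 -m creep '[[0.01,[0.002,0,-0.02],0],[0.01,[0.002,0,-0.045],0],[0.01,[0.002,0,-0.065],0],[0.01,[0.002,0,-0.075],0],[0.01,[0.002,0,-0.075],0]]'
python3 -m creep '[[0.01,[0,0,-0.007],0],[0.01,[0,0,-0.014],0],[0.01,[0,0,-0.02],0],[0.01,[0,0,-0.025],0],[0.01,[0,0,-0.028],0]]'
python3 -m creep '[[0.01,[0,0,0],0],[0.01,[0,0,-0.001],0],[0.01,[0,0,-0.002],0],[0.01,[0,0,-0.003],0],[0.01,[0,0,-0.003],0]]'
```

```text
time_s: 29.1
eef_pos: [0.563, 0.2347, 0.1293]
tool_rot: [0.126, 0.992, -0.0, -0.001]
ft_force: [-1.5, -0.2, 0.2]
opening: 0.182
finger_force: 59.0
time_s: 29.6
eef_pos: [0.5642, 0.2342, 0.1018]
tool_rot: [0.126, 0.992, -0.0, -0.0]
ft_force: [0.5, -0.3, -1.3]
opening: 0.185
finger_force: 59.0
time_s: 30.1
eef_pos: [0.5643, 0.2343, 0.0993]
tool_rot: [0.126, 0.992, -0.0, -0.0]
ft_force: [-0.5, 0.1, -1.1]
opening: 0.185
finger_force: 59.0
```

```bash
python3 -m creep '[[0.01,[0,0,-0.001],0],[0.05,[0,0,-0.001],0],[0.05,[0,0,-0.001],0],[0.05,[0,0,-0.001],0],[0.05,[0,0,0.01],0]]'
python3 -m creep '[[0.05,[0,0,0.04],0],[0.05,[0,0,0.08],0],[0.05,[0,-0.01,0.125],0],[0.05,[0,-0.01,0.125],0],[0.05,[0,-0.01,0.125],0]]'
python3 - <<'E'
from h import *
s,p,im,d=look('w12');print(s['time_s'],s['eef_pos'],s['ft_force'])
P=cloud(p,d);m=(abs(P[...,2]-.092)<.006)&(np.hypot(P[...,0]-.562,P[...,1]-.235)<.045);q=P[m]
print(len(q),(q.min(0)+q.max(0))/2,np.median(q[:,2]),cv2.minEnclosingCircle((q[:,:2]*1000).astype(np.float32)))
A=np.c_[q[:,:2],np.ones(len(q))];print('tilt',np.linalg.lstsq(A,q[:,2],rcond=None)[0])
im,d=arm.grab_frame('scene');c=im[110:210,160:320];cv2.imwrite('pics/s1.png',cv2.resize(c,None,fx=4.5,fy=4.5,interpolation=cv2.INTER_CUBIC)[:,:,::-1])
E
```

```text
time_s: 30.6
eef_pos: [0.5634, 0.234, 0.1085]
tool_rot: [0.126, 0.992, -0.0, -0.001]
ft_force: [-0.2, 0.2, -0.4]
opening: 0.583
finger_force: 0.0
time_s: 31.1
eef_pos: [0.5651, 0.2244, 0.2362]
tool_rot: [0.126, 0.992, 0.001, 0.002]
ft_force: [-0.2, 0.0, -0.8]
opening: 0.588
finger_force: 0.0
31.1 [0.56511213 0.22436844 0.23618977] [-0.19519258  0.03603896 -0.82248695]
2331 [0.5624954  0.23504902 0.09007523] 0.09116598314992759 ((562.6298828125, 235.06410217285156), 30.87255859375)
tilt [ 0.00888287 -0.00099716  0.08631982]
```

View pics/s1.png

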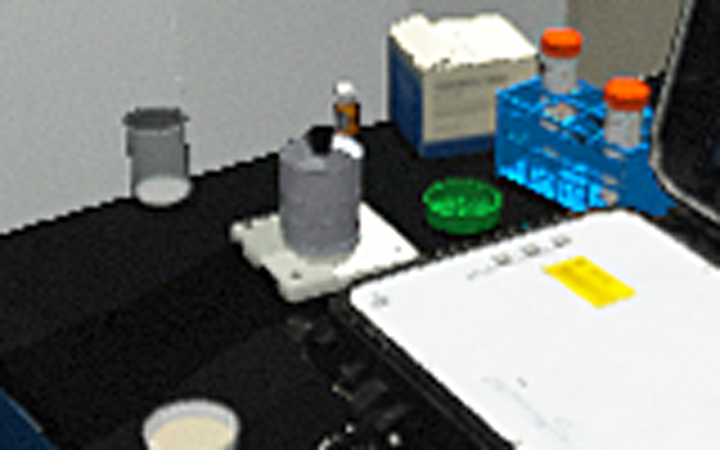

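The scene crop shows the full nest standing straight at (320,200), lid on, beaker and petri undisturbed. The disc top reads 0.091 (expected 0.092, less the usual 1 mm bias), level and centred.

```bash
python3 -c "
from cell import arm
print(arm.close_job())"
```

```text
the job is handed in; nothing more can be done
None
```

The nest is built on the shaker (pan, fine sieve, coarse sieve, lid) and handed in at about 31 s; by the wrist camera each piece is within 2 mm of the one below, at seated height, the lid level and the gripper clear; no verdict came back.

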